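# Drift the die keeper open and unload the formed bracket

### The job

Unload the forming die: take the red-handled drift out of its wooden stand and push it straight down through the yellow keeper and the die until its collar sits on the keeper, so that the two offset holes are pulled into line and the keeper is drawn clear of the bracket. Leave the drift fully home, then lift the formed bracket out of the open die and set it down, not dropped, flat with its feet down inside the orange tray, and do not knock over the oil bottle.

Things in the scene. Friction and masses are not known exactly. Their poses are not given: they have to be found in the camera images.
- die: Fixed dark grey forming die, 95 mm (x) by 216 mm (y +66 to -150), 56 mm high. Origin on the underside below the cavity's centre, z up. Cavity 103 (y) x 63 mm (x), 7 mm deep, floor at z 49. Through hole 28.5 mm dia. at y -112. On top a yellow sliding keeper between guide bars to z 66; a steel spring abutment to z 74 stands at the -y end, its inner face 31 mm from the hole's axis.
- die_hole (a point): Axis of the lower drift hole (in the die), 66 mm above the bench, level with the keeper's top face. Same axes as the die.
- keeper_hole (a point): Centre of the keeper's own hole (28.5 mm diameter) on its top face, 66 mm above the bench. The keeper is yellow, 10 mm thick, 50 mm wide. At rest this centre is 10 mm from die_hole toward the cavity (die's +y); it must be pulled into line with die_hole.
- keeper (a joint): Keeper slide, m: 0 = at rest, sprung toward the cavity, nose 6.5 mm over the cavity's edge and so above one foot of the bracket; grows as the keeper is drawn back along the die's -y; 0.010 = holes in line, stop at 0.0112. Springs push it back with 2.5 N at 0 and 5 N at 0.010, so it stays back only while the drift is in.
- drift: Tapered steel drift, red handle, upright in the stand, 0.3 kg, 135 mm long. Origin at the lower tip, z along the axis to the handle. From the tip: taper 8 to 27 mm dia. over 42 mm, shank 27 mm dia. to 62 mm, collar 40 mm dia. 62 to 70 mm, handle 26 mm dia. 70 to 135 mm. Fully home its collar rests on the keeper and the tip is 4 mm above the bench.
- stand: Fixed wooden block 64 x 64 mm, 67 mm high, with a 30 mm hole in which the drift stands, its collar on the block. Origin at the centre of its underside.
- hat_bracket: Formed aluminium hat-section bracket, 0.25 kg, lying in the cavity of the die. Origin at the centre of its underside, z up. Two flat feet 5 mm thick, 100 mm over all along y and 60 mm along x; between them a raised crown 36 mm wide (y), 60 mm long (x), top 48 mm above the underside, with upright walls to grip across y.
- cavity (a point): Centre of the cavity's floor.
- tray: Fixed orange open tray 130 mm (x) by 160 mm (y), 22 mm high, walls and floor about 4 mm. Origin at the centre of its underside.
- oil_bottle: Small brown oil dropper bottle, 33 mm diameter, 102 mm high, standing behind the work; origin at the centre of its underside, z up.
There are look-alikes about, which are no part of the job. Of the things like the drift, leave any that is green or turquoise; of the rest the smaller one is meant.

How it is judged (in metres and radians):
On the way, in this order (a step that is already met when the one before it is completed fails the run):
1. the drift is home through both holes, the keeper pulled into line, the bracket still in the die (value of joint keeper above 0.0078 m and z of drift in the frame of die_hole below -0.058 m and horizontal distance between drift and die_hole below 0.008 m and angle between drift's own z axis and vertical below 0.12 rad and distance between hat_bracket and cavity below 0.012 m), for 0.2 s.
2. the bracket is set down in the tray by the gripper, not dropped (still held within 15 mm of the tray's floor) (contact force between the fingers and hat_bracket above 0.5 N and horizontal distance between hat_bracket and tray below 0.05 m and z of hat_bracket in the frame of tray below 0.019 m), for 0.02 s.
At the end, for the whole second after the job is handed in: The drift stands upright (within 0.12 rad) in both holes, collar within 4 mm of the keeper, and the keeper is held back by it at 7.8 mm or more (holes in line within about 2 mm); the bracket lies flat (within 0.08 rad), feet down on the tray's floor, at rest and released (value of joint keeper above 0.0078 m and z of drift in the frame of die_hole below -0.058 m and horizontal distance between drift and die_hole below 0.008 m and angle between drift's own z axis and vertical below 0.12 rad and horizontal distance between hat_bracket and tray below 0.05 m and z of hat_bracket in the frame of tray between 0.001 and 0.008 m and angle between hat_bracket's own z axis and vertical below 0.08 rad and linear speed of each of hat_bracket, drift below 0.02 m/s); the robot touches nothing.
It fails at once if the oil bottle is knocked over (angle between oil_bottle's own z axis and vertical above 0.5 rad).
It also fails if it takes over 53 s, if anything falls off the work surface, if the arm or the gripper's body presses on something with over 40 N, if the wrist force passes 120 N, or if a joint passes its speed limit or range.

### The arm

A 6-joint arm with a two-finger parallel gripper is mounted at the origin on a cart in front of the work surface, level with it; the furniture and walls round the work are solid. World frame = base frame: x ahead of the robot, y to its left, z up, the work surface at z = 0. Lengths are in mm, angles in rad, forces in N, time in s.
With the tool pointing down it reaches from about 275 to 825 mm from the base axis. Payload 5.2 kg.
Tool frame: the origin (TCP) lies at the very end of the fingers, on their centre line; the grasp point (between the pads) lies 19 mm behind it; z points along the fingers, y is the direction in which the jaws open and shut (so a half turn about z gives the same grasp; the last joint's range is limited). The gripper opens to 93 mm and grips with 3 to 60 N. Pads are 15 mm wide; open, the fingers measure 128 mm over their backs; the gripper's body (75 mm by 188 mm) begins 65 mm behind the grasp point.
Start: joints at [1.035, 0.259, 1.535, -0, 1.348, -0.203], TCP at [179.658, 519.835, 218.653] pointing down, gripper open.
Joint ranges: [-3.14, 3.14], [-0.91, 2.08], [0.19, 2.58], [-1.22, 4.36], [0.22, 2.71], [-3.12, 3.12]. Speed limits (rad/s): [2.57, 2.57, 3.14, 3.14, 3.14, 3.14].

### API

Orientations are given as [roll, pitch, yaw] about the fixed x, y, z axes, in that order (R = Rz(yaw) Ry(pitch) Rx(roll)).
In Python, from bench import robot gives the robot as it stands. The module is installed in compiled form; this text tells all that it offers. Calls block until the motion is done:
- robot.move_ptp(position, orientation): joint-space move of the TCP to a pose.
- robot.move_linear(position, ori=None, speed=150, f_stop=None): straight line of the TCP; ori=None keeps the orientation; speed is the mean speed in mm/s. With f_stop (N) it stops when the force on the tool has changed by that much, and returns True; else False.
- robot.move_j(angles): joint-space move.
- robot.move_gripper(opening): opening from 0.0 (shut) to 1.0 (fully open); the grip force is fixed at half the most; returns when the fingers have stopped.
- robot.sleep(seconds).
- robot.inverse_kinematics(position, orientation): joint angles nearest the present ones, or None.
- robot.get_image(name): name is "scene" or "side" or "wrist"; returns a dict with "img" (384x512x3 uint8, blue, green, red), "fovy" (degrees; the focal length in pixels is half the picture's height over the tangent of half this angle, whatever the lens; pixels are square), "cx", "cy" (the principal point, pixels), "eye" and "orientation" of the camera in the world. Camera axes: x right, y down, z forward; pixel columns grow to the right and rows downward; lengths in mm; the calibration is good to about 2 mm. A picture is of the moment at which its call begins. There is no depth.
A pose or a line that the arm cannot do raises robot.MotionError and nothing moves.
- robot.hand_in(): hands the job in, once; it reports no verdict.
Readings, each from a call of its own:
- robot.current_t(): time.
- robot.current_qpos(): joint angles.
- robot.current_joint_vel(): joint speeds.
- robot.current_joint_efforts(): joint torques, N m.
- robot.current_tcp_pos(): TCP position.
- robot.current_eef_rot(): TCP orientation.
- robot.current_contact_force(): force on the tool from outside, world axes, zero at the start.
- robot.current_ft_torque(): the same for the moment, N m.
- robot.current_gripper_width(): opening from 0.0 (shut) to 1.0 (fully open).
Only numpy, scipy, OpenCV 4.12 (cv2) and the standard library are available. Lean on these libraries where they do the work, as an engineer would, in place of code of your own. Each camera call takes 0.05 s, during which the arm holds its last target.

## Working session

There is one attempt and no reset: what is moved stays moved. The work goes in short steps, each a Python script; the robot and the scene stay as the last script left them, time stands still between calls to the robot, and variables do not carry over. Pictures are saved under pics/ and viewed, and the job is handed in when it is done.

```bash
mkdir -p pics; cat > h.py <<'E'
import numpy as np, cv2
from bench import robot
from scipy.spatial.transform import Rotation as R
def Rm(o):
    o=np.array(o,float)
    if o.shape==(3,3): return o
    if o.size==4: return R.from_quat(o).as_matrix()
    return R.from_euler('xyz',o).as_matrix()
def grab(n,f):
    d=robot.get_image(n); cv2.imwrite('pics/'+f+'.png',d['img']); 
    np.save('pics/'+f+'.npy',d,allow_pickle=True); return d
def load(f): return np.load('pics/'+f+'.npy',allow_pickle=True).item()
def foc(d): return d['img'].shape[0]/2/np.tan(np.radians(d['fovy'])/2)
def ray(d,u,v):
    r=Rm(d['orientation'])@np.array([(u-d['cx'])/foc(d),(v-d['cy'])/foc(d),1.]); return np.array(d['eye'],float),r/np.linalg.norm(r)
def plane(d,u,v,z):
    e,r=ray(d,u,v); return e+r*(z-e[2])/r[2]
def proj(d,p):
    c=Rm(d['orientation']).T@(np.array(p,float)-np.array(d['eye'])); return c[:2]/c[2]*foc(d)+[d['cx'],d['cy']]
E
python3 - <<'E'
from h import *
for n in ['scene','side','wrist']:
    d=grab(n,n+'0'); print(n,d['fovy'],d['cx'],d['cy'],d['eye'],d['orientation'])
print(robot.current_t(),robot.current_eef_rot(),robot.current_gripper_width())
a=[cv2.imread(f'pics/{n}0.png') for n in ['scene','side','wrist']]
E
```

```text
scene 42.453360302722224 255.37962114752813 193.64225234210411 [-228.00645248 -489.97457989 1131.64808602] [-2.40670811 -0.01386199 -0.92954787]
side 57.88327145202334 253.10675157252254 190.4824310111636 [ 115.88141599 -698.08358882  558.02570464] [-2.06918702 -0.01138462 -0.48903771]
wrist 69.2450529083136 256.0603148140105 192.23222811704284 [105.91371103 545.30739852 382.72553376] [2.85997897e+00 1.95998893e-03 1.23843751e+00]
0.15 [-3.14024133e+00 -2.68521955e-04  2.80878974e+00] 1.001934708591651
```

View pics/scene0.png

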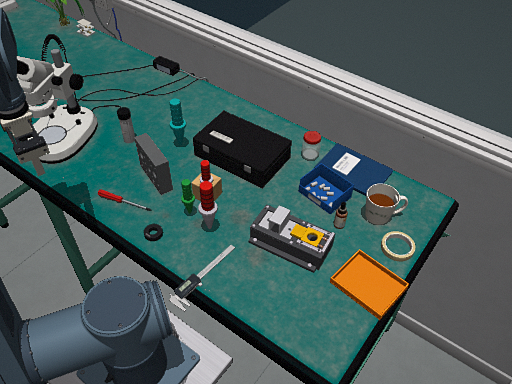

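View pics/side0.png

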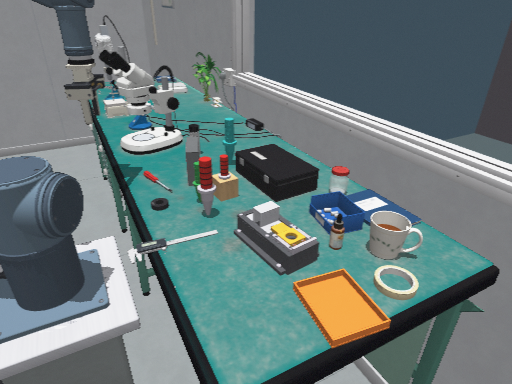

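View pics/wrist0.png

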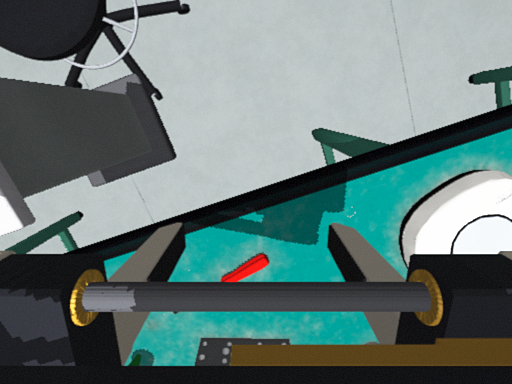

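The scene shows four drift-like things: red at (207,200), red in a wooden block at (206,178), green at (187,192) and turquoise at (177,115). Green and turquoise are excluded, and of the two red ones the one in the wooden block looks smaller. I'll confirm that in an enlarged crop.

```bash
python3 - <<'E'
from h import *
a=load('scene0')['img'][145:275,170:345]; b=load('side0')['img'][115:280,180:340]
cv2.imwrite('pics/c1.png',cv2.resize(a,None,fx=4.4,fy=4.4,interpolation=cv2.INTER_CUBIC))
cv2.imwrite('pics/c2.png',cv2.resize(b,None,fx=3.6,fy=3.6,interpolation=cv2.INTER_CUBIC))
E
```

```text
(no output)
```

View pics/c1.png

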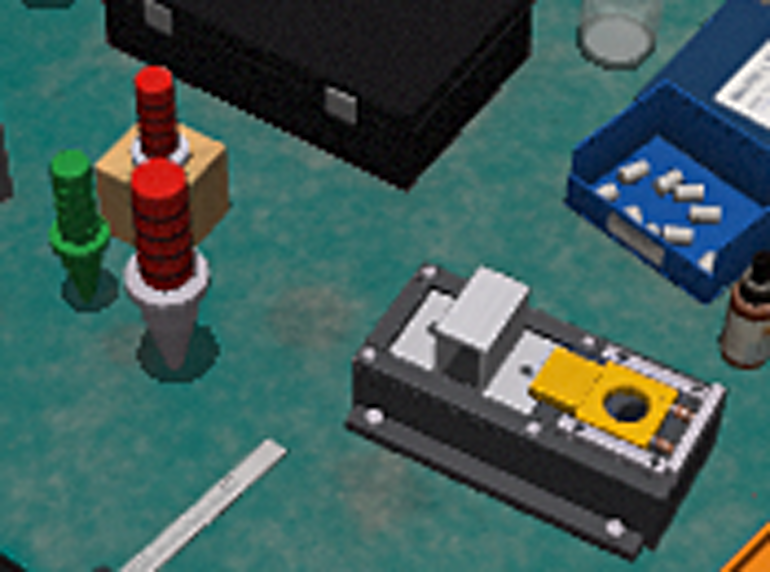

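View pics/c2.png

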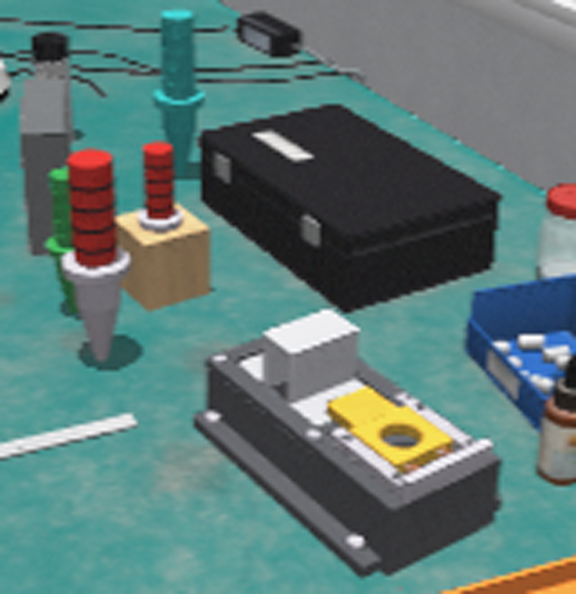

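The crops confirm it. The target is the smaller red drift in the wooden stand, at scene (206,170). The larger red one at (207,200) stands free in front of it and has to be avoided. Next I measure the rough positions.

```bash
python3 - <<'E'
from h import *
for n in ['scene0','side0']:
    d=load(n); hsv=cv2.cvtColor(d['img'],cv2.COLOR_BGR2HSV)
    for name,lo,hi in [('red',(0,170,60),(6,255,255)),('yel',(22,150,100),(32,255,255)),('orange',(12,200,120),(21,255,255)),('green',(50,150,40),(75,255,200))]:
        m=cv2.inRange(hsv,lo,hi)
        if name=='red': m|=cv2.inRange(hsv,(174,170,60),(180,255,255)); m=cv2.morphologyEx(m,cv2.MORPH_CLOSE,np.ones((3,1),np.uint8))
        k,l,s,c=cv2.connectedComponentsWithStats(m)
        for i in range(1,k):
            if s[i,4]>60 and s[i,1]>80: print(n,name,s[i],c[i].round(1))
d=load('scene0');s=load('side0')
# hole, seen in crops
print('hole',plane(d,170+629/4.4,145+402/4.4,66),plane(s,180+402/3.6,115+435/3.6,66))
def tri(u,v):
    e1,r1=ray(d,*u);e2,r2=ray(s,*v)
    A=np.stack([r1,-r2],1);t=np.linalg.lstsq(A,e2-e1,rcond=None)[0];return (e1+r1*t[0]+e2+r2*t[1])/2,np.linalg.norm(e1+r1*t[0]-e2-r2*t[1])
T=lambda a,b:tri((170+a[0]/4.4,145+a[1]/4.4),(180+b[0]/3.6,115+b[1]/3.6))
print('small top',T((155,75),(157,150)), plane(d,170+155/4.4,145+76/4.4,140),plane(s,180+157/3.6,115+150/3.6,140))
print('big top',T((160,175),(90,160)))
print('bigtip',plane(d,170+177/4.4,145+368/4.4,0),plane(s,180+105/3.6,115+360/3.6,0))
print('green top',T((70,157),(62,173)))
print('crown corners z97',[plane(d,170+a/4.4,145+b/4.4,97)[:2].round(1) for a,b in [(483,267),(528,288),(484,350),(436,325)]])
E
```

```text
scene0 red [304 131  17  13 183] [312.  137.1]
scene0 red [200 160  14  51 486] [206.  187.1]
scene0 red [ 98 190  25  12 144] [109.4 195.4]
scene0 yel [291 224  32  22 278] [305.6 233.7]
scene0 orange [ 331  250   78   68 2395] [369.4 283.3]
scene0 green [181 179  14  35 302] [187.1 194.8]
side0 red [220 155   8  20 127] [223.6 164.6]
side0 red [199 157  13  32 335] [205.2 172.2]
side0 yel [271 223  34  21 280] [286.6 232.1]
hole [ 522.63152878 -142.14131822   66.        ] [ 521.26499038 -144.90716622   66.        ]
small top (array([511.04294469, 226.28552862, 133.42340071]), np.float64(4.32404849156824)) [508.12309474 221.5766499  140.        ] [502.08009615 209.67311405 140.        ]
big top (array([416.85243297, 137.37276105, 176.2303694 ]), np.float64(2.6130994919339248))
bigtip [412.03253459 131.40754772   0.        ] [415.26867005 128.6451132    0.        ]
green top (array([422.92729684, 221.6111711 , 131.44062376]), np.float64(5.133154327228062))
crown corners z97 [array([535. , -22.4]), array([537.9, -54.5]), array([480.8, -60.9]), array([479. , -26.3])]
```

```bash
python3 - <<'E'
from h import *
d=load('scene0');s=load('side0')
hsv=cv2.cvtColor(d['img'],cv2.COLOR_BGR2HSV);m=cv2.inRange(hsv,(10,180,100),(21,255,255));m[:, :300]=0;m[:245]=0
c=max(cv2.findContours(m,0,2)[0],key=cv2.contourArea);q=cv2.approxPolyDP(cv2.convexHull(c),6,True)[:,0];print(q.tolist())
print('tray rim',[plane(d,*p,22)[:2].round(0).tolist() for p in q])
print('bottle', plane(d,340,224,0),plane(s,336,245,0))
print('box',plane(d,194,145,0),plane(d,263,183,0))
yaw=np.pi-0.0
robot.move_ptp([508,222,250],[np.pi,0,np.pi]); print(robot.current_t(),robot.current_qpos())
grab('wrist','w1')
E
```

```text
[[359, 249], [408, 283], [379, 319], [330, 281]]
tray rim [[594.0, -252.0], [575.0, -407.0], [436.0, -395.0], [457.0, -242.0]]
bottle [ 655.81361202 -159.49550457    0.        ] [ 656.73708603 -157.77896622    0.        ]
box [652.38450214 406.45788664   0.        ] [651.80143162 117.27314236   0.        ]
1.7833 [ 2.12016359e-01  2.47571496e-01  1.47277330e+00  4.37336635e-04
  1.42144105e+00 -1.35948256e+00]
```

View pics/w1.png

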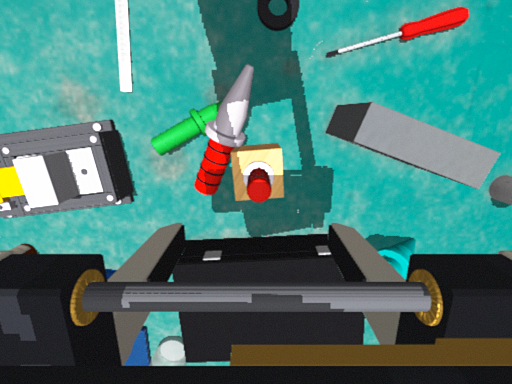

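The wrist view shows the wooden block at about (258,172), with the small red handle's top at about (259,192). I measure both at sub-pixel level.

```bash
python3 - <<'E'
from h import *
d=load('w1');hsv=cv2.cvtColor(d['img'],cv2.COLOR_BGR2HSV)
m=cv2.inRange(hsv,(0,170,40),(6,255,255))|cv2.inRange(hsv,(174,170,40),(180,255,255))
m[:, :240]=0;m[:,:][:150]=0;m[215:]=0;m[:,285:]=0
x,y,w,h=cv2.boundingRect(m);print(x,y,w,h)
f=foc(d);print('px/mm approx',f/270)
# top disc circle: bottom of blob
ys,xs=np.nonzero(m);
for r in range(y,y+h): print(r,xs[ys==r].min(),xs[ys==r].max(),end='; ')
# stand top
mw=cv2.inRange(hsv,(12,60,100),(25,180,255));mw[:, :225]=0;mw[:140]=0;mw[215:]=0;mw[:,295:]=0
c=np.vstack(cv2.findContours(mw,0,2)[0]);rr=cv2.minAreaRect(c);print(rr);b=cv2.boxPoints(rr)
print('stand top corners',[plane(d,*p,67)[:2].round(1).tolist() for p in b],np.mean([plane(d,*p,67)[:2] for p in b],0))
for cy in (191,192,193): print(cy,plane(d,x+(w-1)/2,cy,140))
for r in (13,):
  for p in [(508,222)]: pass
bot=y+h-.5
# lower edge of top disc = far +x edge
print('x from bottom edge',plane(d,x+(w-1)/2,bot,140)-[13,0,0])
crop=cv2.resize(d['img'][140:215,225:300],None,fx=7,fy=7,interpolation=cv2.INTER_CUBIC);cv2.imwrite('pics/c3.png',crop)
E
```

```text
247 169 24 33
px/mm approx 1.0299476706498385
169 257 259; 170 253 263; 171 253 264; 172 252 265; 173 251 266; 174 251 266; 175 250 266; 176 250 267; 177 250 267; 178 249 267; 179 249 265; 180 249 268; 181 249 268; 182 249 268; 183 248 268; 184 248 269; 185 248 269; 186 248 269; 187 247 270; 188 247 270; 189 247 270; 190 247 270; 191 247 270; 192 247 270; 193 248 269; 194 248 269; 195 249 269; 196 249 268; 197 250 268; 198 250 267; 199 251 266; 200 253 264; 201 254 262; ((257.0970153808594, 171.76174926757812), (54.147727966308594, 51.15656661987305), 85.60128784179688)
stand top corners [[471.4, 190.1], [466.5, 253.4], [536.4, 260.6], [541.9, 193.7]] [504.07086228 224.43536331]
191 [507.83127996 225.5979262  140.        ]
192 [508.90032904 225.60171437 140.        ]
193 [509.9716036  225.60551044 140.        ]
x from bottom edge [506.16828187 225.63809889 140.        ]
```

View pics/c3.png

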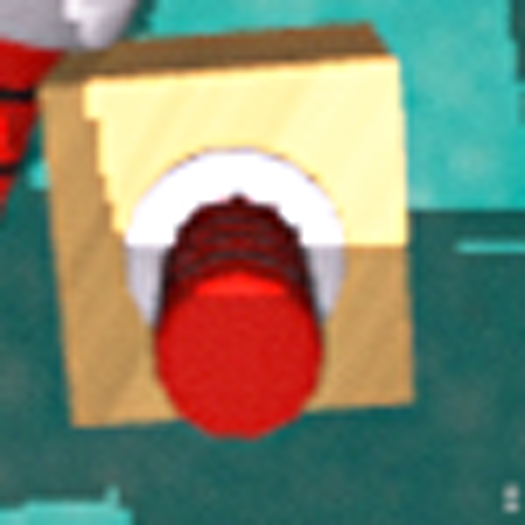

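```bash
python3 - <<'E'
from h import *
d=load('w1');print(plane(d,258.3,176.3,75))
O=[np.pi,0,np.pi]
robot.move_gripper(0.65)
robot.move_linear([507,225.5,150],O,speed=200)
print(robot.move_linear([507,225.5,93],O,speed=120,f_stop=15))
robot.move_gripper(0.0); print(robot.current_gripper_width()*93,robot.current_contact_force())
robot.move_linear([507,225.5,200],O,speed=150); print(robot.current_gripper_width()*93,robot.current_contact_force(),robot.current_t())
grab('side','s1');grab('wrist','w2')
E
```

```text
[507.19781488 225.90820074  75.        ]
False
26.022719827754333 [-0.53717473 -0.01174281  1.6829378 ]
25.892701686509056 [ 0.11463915 -0.31113821 -3.75110965] 5.35
```

View pics/s1.png

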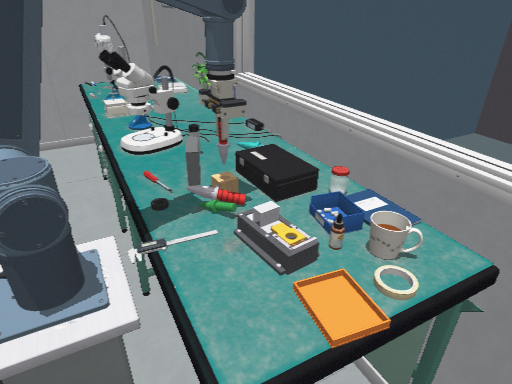

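View pics/w2.png

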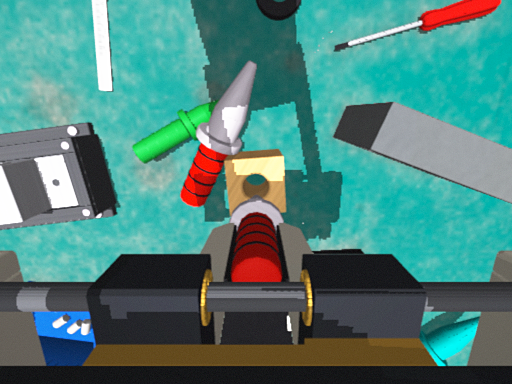

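The drift is held vertically between the pads, with its collar at wrist (257,215). The look-alikes have toppled on their own, at (205,165) and are no part of the job. Next I view the die from above with the drift held.

```bash
python3 - <<'E'
from h import *
O=[np.pi,0,np.pi+0.13]
robot.move_ptp([595,-100,235],O); print(robot.current_t(),robot.current_qpos()[5])
d=grab('wrist','w3')
E
```

```text
6.7333 -2.051430767596605
```

View pics/w3.png

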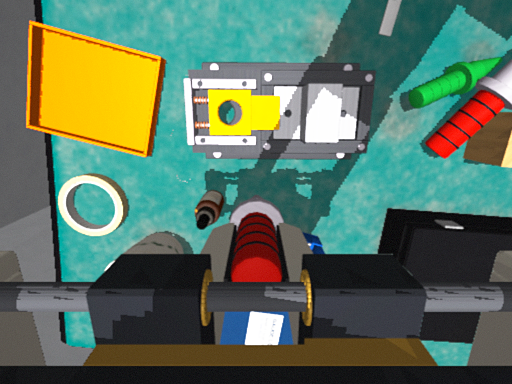

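The wrist view shows the keeper hole at (230,112), the crown at about (330,112) and the tray at about (95,90). I extract the hole, the keeper's direction and the tray.

```bash
python3 - <<'E'
from h import *
d=load('w3');im=d['img'];hsv=cv2.cvtColor(im,cv2.COLOR_BGR2HSV)
m=cv2.inRange(hsv,(23,120,60),(34,255,255));m[:70]=0;m[150:]=0;m[:,:190]=0;m[:,300:]=0
cs,h=cv2.findContours(m,cv2.RETR_CCOMP,cv2.CHAIN_APPROX_NONE)
for c,hh in zip(cs,h[0]):
    if cv2.contourArea(c)>80: 
        print(hh[3],cv2.contourArea(c),cv2.boundingRect(c),cv2.minAreaRect(c), (cv2.fitEllipse(c)))
        if hh[3]>=0:
            P=np.array([plane(d,*p,66)[:2] for p in c[:,0]]);print('hole fit',cv2.fitEllipse(P.astype(np.float32)),cv2.minEnclosingCircle(P.astype(np.float32)))
mt=cv2.inRange(hsv,(10,180,100),(22,255,255));mt[170:]=0;mt[:,180:]=0
c=max(cv2.findContours(mt,0,2)[0],key=cv2.contourArea);q=cv2.approxPolyDP(cv2.convexHull(c),8,True)[:,0]
Q=np.array([plane(d,*p,22)[:2] for p in q]);print(Q.round(0).tolist(),cv2.minAreaRect(Q.astype(np.float32)))
cv2.imwrite('pics/c4.png',cv2.resize(im[55:165,180:380],None,fx=4,fy=4,interpolation=cv2.INTER_CUBIC))
E
```

```text
-1 2724.5 (208, 90, 72, 45) ((243.5, 112.0), (44.0, 71.0), 90.0) ((239.56259155273438, 111.83450317382812), (46.49293899536133, 81.98087310791016), 90.18009185791016)
0 548.0 (216, 98, 28, 29) ((229.50001525878906, 111.99999237060547), (26.162948608398438, 26.16295051574707), 45.0) ((229.4974822998047, 112.13025665283203), (25.810007095336914, 27.187458038330078), 167.69461059570312)
hole fit ((522.1395874023438, -138.69151306152344), (29.783170700073242, 30.067737579345703), 81.42456817626953) ((522.0376586914062, -138.728759765625), 15.681648254394531)
[[449.0, -392.0], [472.0, -229.0], [591.0, -244.0], [576.0, -407.0]] ((523.0130004882812, -317.8214416503906), (164.90721130371094, 127.93644714355469), 83.01692199707031)
```

View pics/c4.png

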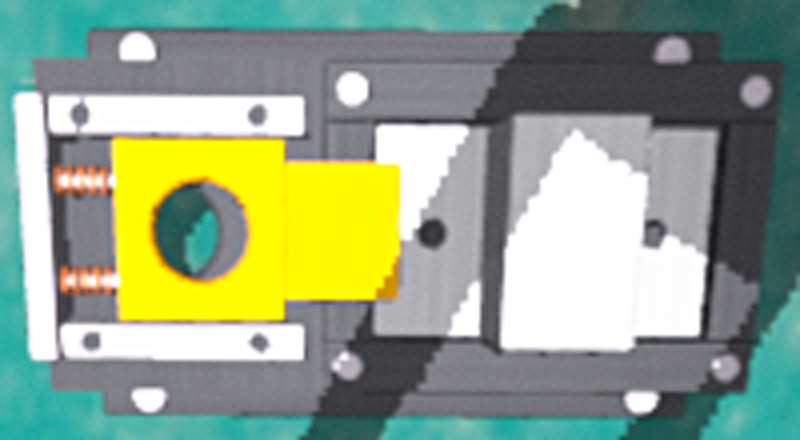

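```bash
python3 - <<'E'
from h import *
d=load('w3');c=lambda x,y:(180+x/4-.375,55+y/4-.375)
for a,b,z in [((50,97),(303,97),66),((62,358),(303,358),66),((115,140),(283,140),66),((120,320),(283,320),66)]:
    p,q=plane(d,*c(*a),z),plane(d,*c(*b),z);v=q-p;print('yaw',np.arctan2(-v[0],v[1]))
cr=[plane(d,*c(*a),97)[:2] for a in [(515,113),(648,117),(637,350),(500,350)]];print('crown',np.round(cr,1).tolist(),np.mean(cr,0))
w2=load('w2')
print('collar px',proj(w2,[507,225.5,200-19-45+8]),'top',proj(w2,[507,225.5,247]))
O=[np.pi,0,np.pi+0.13]
robot.move_linear([523,-144,190],O,speed=250)
robot.move_linear([523,-144,165],O,speed=150)
grab('scene','sc4');grab('side','s4');print(robot.current_t(),robot.current_tcp_pos(),robot.current_contact_force())
a=load('sc4')['img'][190:270,250:350];b=load('s4')['img'][160:280,230:340]
cv2.imwrite('pics/c5.png',np.hstack([cv2.resize(a,(400,320),interpolation=cv2.INTER_CUBIC)[:320],cv2.resize(b[20:110],(391,320),interpolation=cv2.INTER_CUBIC)]))
E
```

```text
yaw 0.13123186118110958
yaw 0.13100957746659267
yaw 0.1311971142883096
yaw 0.13104370997955647
crown [[482.6, -59.4], [479.1, -25.7], [537.0, -16.0], [541.8, -52.5]] [510.15476494 -38.38271588]
collar px [255.97181667 209.99299576] top [255.75368731 282.22061726]
7.7333 [ 524.02184872 -143.7756262   165.97959833] [ 0.90350182  0.36161047 -2.87535212]
```

View pics/c5.png

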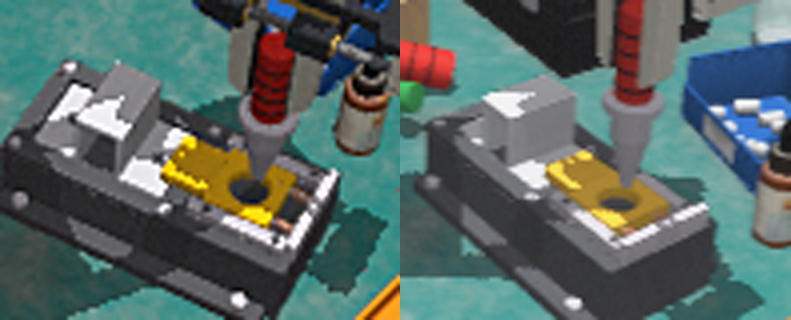

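```bash
python3 - <<'E'
from h import *
for n,tip,hole in [('sc4',(250+263/4-.4,190+183/4-.4),(250+249/4-.4,190+188.5/4-.4)),('s4',(230+(627-400)/3.555-.4,180+186/3.555-.4),(230+(619-400)/3.555-.4,180+203/3.555-.4))]:
    d=load(n); a=plane(d,*tip,77.5);b=plane(d,*hole,66)
    print(n,'proj TCPtip',proj(d,[524,-143.8,78]),tip,'tip',a,'hole',b,'hole rel tip',b-a)
E
```

```text
sc4 proj TCPtip [314.19939466 233.62748402] (315.35, 235.35) tip [ 521.30785978 -149.18545551   77.5       ] hole [ 519.78407588 -140.41953196   66.        ] hole rel tip [ -1.5237839    8.76592355 -11.5       ]
s4 proj TCPtip [292.69213082 231.17396028] (293.45372714486643, 231.92067510548523) tip [ 524.33220818 -146.61101972   77.5       ] hole [ 518.32906136 -147.33639062   66.        ] hole rel tip [ -6.00314682  -0.7253709  -11.5       ]
```

```bash
python3 - <<'E'
from h import *
O=[np.pi,0,np.pi+0.131]
robot.move_linear([522.7,-144.6,162],O,speed=60)
robot.sleep(0.1);print(robot.current_contact_force())
print(robot.move_linear([522.7,-144.6,138],O,speed=40,f_stop=6),robot.current_tcp_pos(),robot.current_contact_force(),robot.current_ft_torque(),robot.current_t())
grab('scene','sc5');grab('side','s5')
a=load('sc5')['img'][190:270,250:350];b=load('s5')['img'][180:270,230:340]
cv2.imwrite('pics/c6.png',np.hstack([cv2.resize(a,(400,320),interpolation=cv2.INTER_CUBIC),cv2.resize(b,(391,320),interpolation=cv2.INTER_CUBIC)]))
E
```

```text
[-0.6220403  -0.16408032 -2.53569497]
False [ 522.81685746 -144.62929271  138.02707765] [ 0.62844561  0.17188244 -2.77863137] [-0.03896775  0.04920623  0.00114329] 8.8333
```

View pics/c6.png

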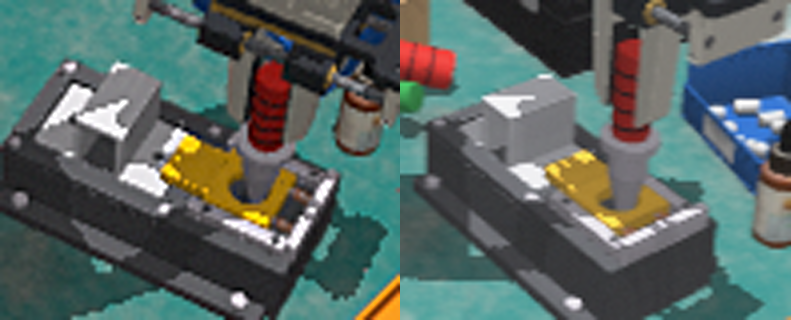

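The tip is 16 mm inside the keeper hole with no contact, so I go down in small force-monitored steps, easing toward the die hole axis.

```bash
python3 - <<'E'
from h import *
O=[np.pi,0,np.pi+0.131]
for x,y,z in [(523,-147,132),(523.3,-149,126),(523.3,-149.2,118),(523.3,-149.2,112)]:
    st=robot.move_linear([x,y,z],O,speed=50,f_stop=25)
    print(st,np.round(robot.current_tcp_pos(),1),np.round(robot.current_contact_force(),1),np.round(robot.current_ft_torque(),2),robot.current_t())
    if st: break
E
```

```text
False [ 522.9 -146.4  131.6] [ 1.1  2.4 -3.4] [ 0.73 -0.13  0.04] 9.2167
False [ 523.  -148.6  125.4] [ 1.2  2.9 -3.5] [ 0.89 -0.09  0.03] 9.4917
False [ 522.8 -148.8  117.1] [-0.6  4.4 -5.6] [0.96 0.06 0.04] 9.8
False [ 522.6 -148.7  111.1] [-0.5  4.4 -6.8] [1.03 0.19 0.01] 10.0667
```

```bash
python3 - <<'E'
from h import *
O=[np.pi,0,np.pi+0.131]
for z in (105,99,95,91.5):
    st=robot.move_linear([523.3,-149.2,z],O,speed=40,f_stop=20)
    print(st,np.round(robot.current_tcp_pos(),1),np.round(robot.current_contact_force(),1),np.round(robot.current_ft_torque(),2),robot.current_t())
    if st: break
grab('scene','sc6');grab('side','s6')
a=load('sc6')['img'][190:270,250:350];b=load('s6')['img'][180:270,230:340]
cv2.imwrite('pics/c7.png',np.hstack([cv2.resize(a,(400,320),interpolation=cv2.INTER_CUBIC),cv2.resize(b,(391,320),interpolation=cv2.INTER_CUBIC)]))
E
```

```text
False [ 522.7 -148.9  104.5] [-1.4  2.9 -6.4] [0.99 0.41 0.04] 10.3917
False [ 522.9 -149.1   98.8] [-1.8  4.9 -5. ] [ 0.95  0.59 -0.05] 10.6917
False [ 523.  -149.2   95. ] [-2.8  3.4 -4. ] [1.   0.57 0.02] 10.9417
False [ 523.2 -149.6   92.5] [-4.2  4.3  2.8] [0.97 1.04 0.03] 11.1917
```

View pics/c7.png

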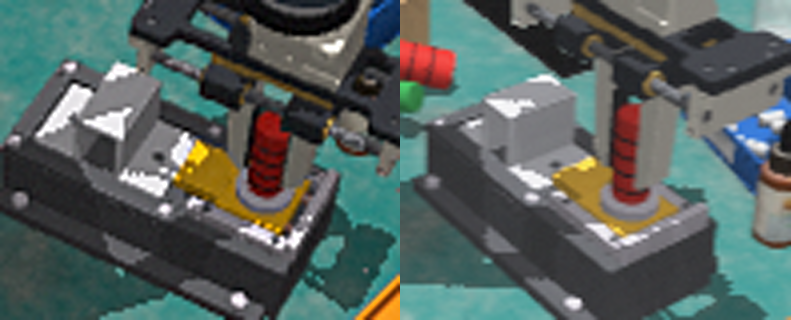

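```bash
python3 - <<'E'
from h import *
O=[np.pi,0,np.pi+0.131]
st=robot.move_linear([523.1,-149.4,86],O,speed=15,f_stop=18)
print(st,np.round(robot.current_tcp_pos(),1),np.round(robot.current_contact_force(),1),np.round(robot.current_ft_torque(),2),robot.current_t())
robot.sleep(0.2)
robot.move_gripper(0.5);robot.sleep(0.1)
print(robot.current_gripper_width(),np.round(robot.current_contact_force(),1))
robot.move_linear([523.1,-149.4,155],O,speed=150)
robot.move_linear([595,-90,235],O,speed=300)
grab('side','s7');grab('wrist','w7');print(robot.current_t())
a=load('w7')['img'][40:180,170:400];b=load('s7')['img'][160:280,230:340]
cv2.imwrite('pics/c8.png',np.hstack([cv2.resize(a,(460,280),interpolation=cv2.INTER_CUBIC),cv2.resize(b,(257,280),interpolation=cv2.INTER_CUBIC)]))
E
```

```text
True [ 523.  -148.8   92.5] [-1.3  4.8  6.7] [0.75 0.24 0.04] 11.525
0.49693998275234913 [-0.3  0.2  0.6]
13.65
```

View pics/c8.png

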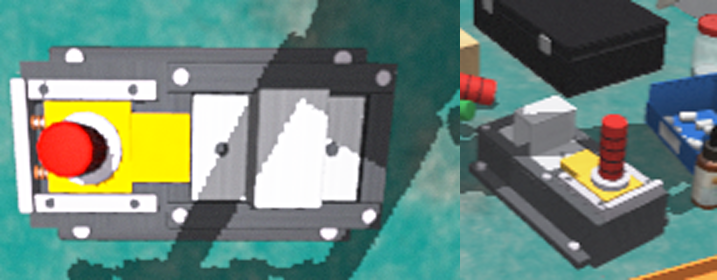

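```bash
python3 - <<'E'
from h import *
d=load('w7');c=lambda x,y:(170+x/2-.25,40+y/2-.25)
print('top',plane(d,*c(66,150),139),'collar',plane(d,*c(92,149),74))
cv2.imwrite('pics/c9.png',cv2.resize(d['img'][70:150,180:380],None,fx=4,fy=4,interpolation=cv2.INTER_CUBIC))
E
```

```text
top [ 524.28048067 -146.85495556  139.        ] collar [ 523.74706734 -144.22085354   74.        ]
```

View pics/c9.png

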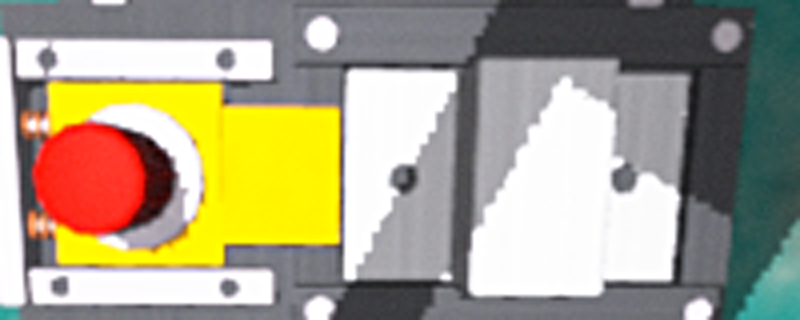

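```bash
python3 - <<'E'
from h import *
d=load('w7');c=lambda x,y:(180+x/4-.375,70+y/4-.375)
print('top',plane(d,*c(90,178),139),'collar',plane(d,*c(130,176),74))
cr=np.array([plane(d,*c(*a),97)[:2] for a in [(475,58),(617,58),(605,297),(468,297)]])
print(cr.round(1).tolist(),cr.mean(0))
print('yaws',[np.arctan2(*( (b-a)*[-1,1])) for a,b in [(cr[0],cr[1]),(cr[3],cr[2])]])
E
```

```text
top [ 523.81599345 -147.45184066  139.        ] collar [ 523.60764269 -148.30424627   74.        ]
[[483.0, -60.9], [478.3, -25.3], [537.5, -16.1], [542.3, -52.4]] [510.30294022 -38.67439004]
yaws [np.float64(0.1316313527168756), np.float64(0.1313315034116355)]
```

The drift stands upright at about (523.6, -148), the collar is on the keeper and the nose is clear. Next I grip the crown and lift.

```bash
python3 - <<'E'
from h import *
O=[np.pi,0,np.pi+0.131]
C=[510.2,-38.9]
robot.move_gripper(0.62)
robot.move_ptp(C+[180],O)
robot.move_linear(C+[115],O,speed=200)
print(robot.move_linear(C+[66],O,speed=80,f_stop=10),robot.current_tcp_pos(),robot.current_contact_force())
robot.move_gripper(0.0);print(robot.current_gripper_width()*93,robot.current_contact_force(),robot.current_tcp_pos())
print(robot.move_linear(C+[85],O,speed=40,f_stop=15),robot.current_tcp_pos(),robot.current_contact_force(),robot.current_t())
grab('side','s8');grab('scene','sc8')
a=load('sc8')['img'][170:270,240:350];b=load('s8')['img'][160:280,220:340]
cv2.imwrite('pics/c10.png',np.hstack([cv2.resize(a,(396,360),interpolation=cv2.INTER_CUBIC),cv2.resize(b,(360,360),interpolation=cv2.INTER_CUBIC)]))
E
```

```text
False [510.65321151 -38.99691092  66.44042468] [0.17895674 0.20055688 0.20797926]
35.66579983349551 [-0.51986553  1.84621684  2.89695896] [510.37383929 -38.8114593   66.33669702]
False [510.18298596 -38.91688042  85.08462366] [-0.00489323 -0.24037184 -2.96823701] 16.9667
```

View pics/c10.png

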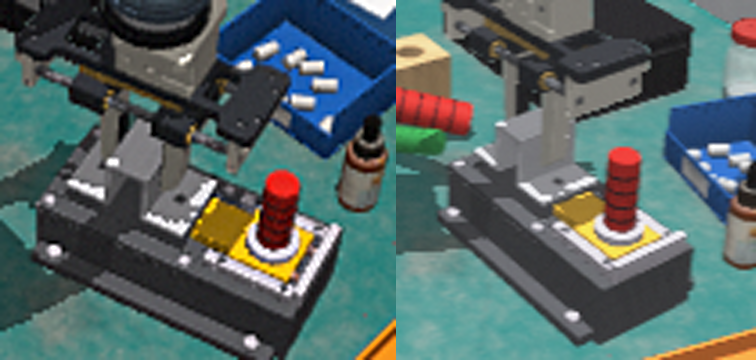

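The bracket is lifted freely at about 3 N, and the drift and keeper are still in place. Next I carry it high over the drift to the tray.

```bash
python3 - <<'E'
from h import *
O=[np.pi,0,np.pi+0.131];O2=[np.pi,0,np.pi-0.137]
T=[519,-320]
robot.move_linear([510.2,-38.9,215],O,speed=180)
robot.move_linear(T+[200],O2,speed=220)
robot.move_linear(T+[70],O2,speed=120)
robot.sleep(.1)
grab('side','s9');grab('scene','sc9');print(robot.current_t(),robot.current_contact_force(),robot.current_gripper_width()*93)
a=load('sc9')['img'][200:330,310:440];b=load('s9')['img'][210:350,270:410]
cv2.imwrite('pics/c11.png',np.hstack([cv2.resize(a,(390,390),interpolation=cv2.INTER_CUBIC),cv2.resize(b,(390,390),interpolation=cv2.INTER_CUBIC)]))
E
```

```text
20.8083 [ 0.20167844 -0.24803054 -2.27048609] 35.625715687232805
```

View pics/c11.png

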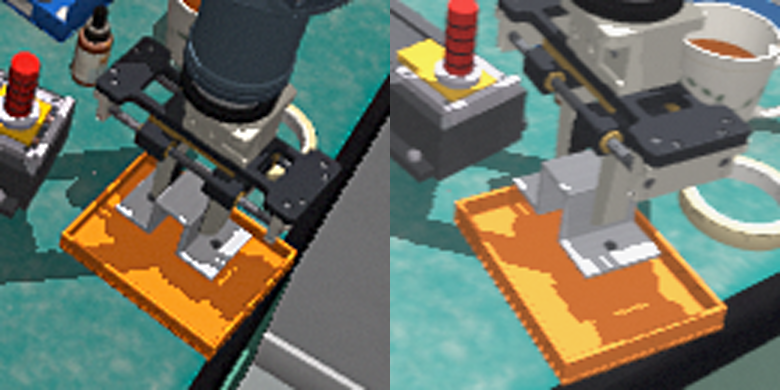

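The bracket hangs about 50 mm above the tray, aligned and inside it in both views. Next I lower it to contact.

```bash
python3 - <<'E'
from h import *
O2=[np.pi,0,np.pi-0.137]
T=[519,-320]
robot.move_linear(T+[30],O2,speed=70)
st=robot.move_linear(T+[17],O2,speed=15,f_stop=5)
robot.sleep(.15);print(st,robot.current_tcp_pos(),robot.current_contact_force(),robot.current_t())
grab('side','s10')
E
```

```text
True [ 518.98183587 -320.01966045   21.33098469] [-0.17163504 -0.64866067  5.72151352] 22.2917
```

```bash
python3 -c "
from h import *
cv2.imwrite('pics/c12.png',cv2.resize(load('s10')['img'][210:350,270:410],(560,560),interpolation=cv2.INTER_CUBIC))"
```

```text
(no output)
```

View pics/c12.png

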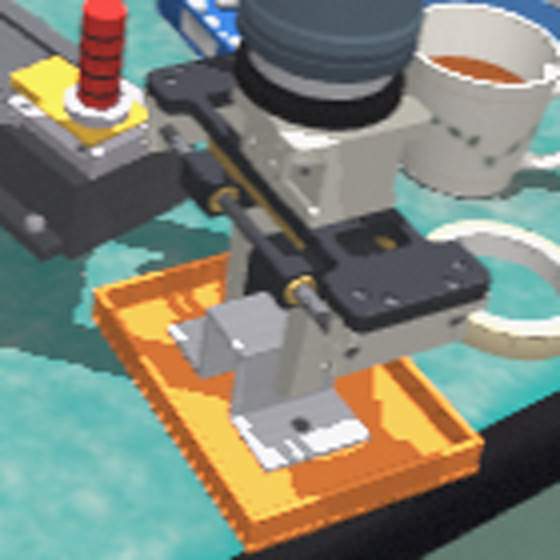

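The feet touched the tray floor at TCP z 21.3, as predicted. Next I release, retreat and check.

```bash
python3 - <<'E'
from h import *
O2=[np.pi,0,np.pi-0.137]
robot.move_gripper(0.58);robot.sleep(.1)
robot.move_linear([519,-320,100],O2,speed=120)
robot.move_linear([560,-230,260],[np.pi,0,np.pi],speed=250)
robot.sleep(.2)
grab('side','s11');grab('wrist','w11');print(robot.current_t(),robot.current_contact_force())
b=load('s11')['img'][190:350,220:400]
cv2.imwrite('pics/c13.png',cv2.resize(b,(630,560),interpolation=cv2.INTER_CUBIC))
E
```

```text
25.0 [-0.1240733  -0.23506134  0.50589946]
```

View pics/c13.png

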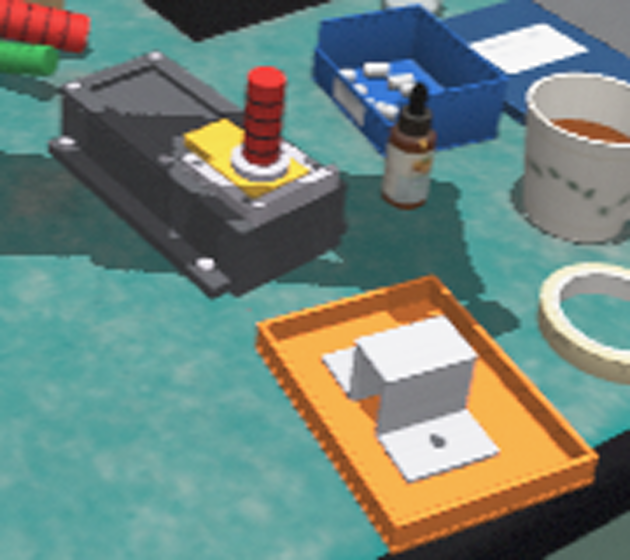

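View pics/w11.png

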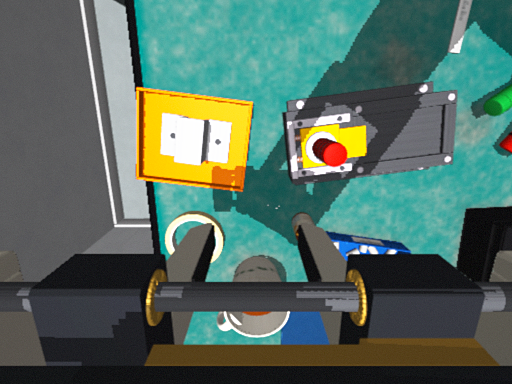

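```bash
python3 - <<'E'
from h import *
print(np.abs(robot.current_joint_vel()).max()); robot.hand_in(); print(robot.current_t())
E
```

```text
0.006643968992720782
the job is handed in; nothing more can be done
the job is handed in; nothing more can be done
```

I handed the job in with the drift home and the bracket in the tray, about 25 s into the 53 s allowed. No verdict is reported.

**What I did:** I took the small red drift from the wooden stand. I entered the keeper hole about 5 mm toward the cavity, eased onto the die axis and pushed down until the collar made contact. I then gripped the bracket by its crown, lifted it over the drift and lowered it into the tray. It touched the tray floor while still held, with the TCP at z 21.3 mm (21 expected), and I released it there.

**Last checks:**
- **Drift:** it stopped with the TCP at 92.5 mm, where 92.0 was predicted for fully home. In the pictures it stands upright with its collar on the keeper and the keeper's nose clear of the cavity.
- **Bracket and surroundings:** the bracket lies feet down inside the tray, the oil bottle is standing, and the arm is clear of everything with no contact force.

**Not confirmed or not matching:**
- I did not measure the keeper's travel or the collar gap directly. I inferred them from the pictures and the height where the push stopped.
- The fixed cameras and the wrist camera disagreed by about 4 mm on the hole's position. I used the wrist values, and the drift went in without hard contact.
- The large red and the green look-alike drifts stood in the first pictures but were lying on the bench in the next ones, from 1.8 s on. The arm was well above them at the time, so I think they fell on their own, but I did not see it happen.

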